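# Pry the E-clip off a tube rotator and take off its tube block

### The arm

A 7-joint arm with a two-finger parallel gripper is mounted at the origin on a cart in front of the work surface, level with it; the furniture and walls round the work are solid. World frame = base frame: x ahead of the robot, y to its left, z up, the work surface at z = 0. Lengths are in m, angles in rad, forces in N, time in s.
With the tool pointing down it reaches from about 0.4 to 0.85 m from the base axis. Payload 10.4 kg.
Tool frame: the origin (TCP) lies midway between the tips of the shut fingers; the grasp point (between the pads) lies 19 mm behind it; z points along the fingers, x is the direction in which the jaws open and shut, and the axes are right-handed (so a half turn about z gives the same grasp; the last joint's range is limited). The gripper opens to 85 mm and grips with 20 to 120 N. Pads are 22 mm wide; open, the fingers measure 114 mm over their backs; the gripper's body (76 mm by 85 mm) begins 54 mm behind the grasp point. The pads swing forward as they close: fully open they stand 13 mm farther back than shut.
Start: joints at [1.316, 0.332, -0.065, 1.46, 0.022, 1.35, -0.088], TCP at [0.144, -0.608, 0.231] pointing down, gripper open.
Joint ranges: [-2.6, 2.6], [-0.5, 2.12], [-1.47, 1.34], [0.16, 2.42], [-1.27, 4.41], [0.06, 2.06], [-2.6, 2.6]. Speed limits (rad/s): [2.22, 2.22, 2.79, 2.79, 3.14, 3.14, 3.14].

### API

Orientations are given as a unit quaternion [x, y, z, w].
In Python, from workcell import monitor, eyes, ticket, models gives the robot as it stands.
- The arm moves only by the tool servo_tool, never from a script. Its argument "motion" is a list of rows, each a list of 7 numbers: the opening, from 0 (shut) to 1 (fully open), then the shift along the tool's x, y, z in m, then the turn, a rotation vector about the tool's x, y, z in degrees. In form: [[fingers, tx, ty, tz, rx, ry, rz], ...]. A call has 1 to 20 rows; each row is the pose to reach, as a shift and turn from the pose commanded when the call began, along the tool's axes at that moment; what a row does not reach only later rows make up. A row lasts 1/8 s, in which the tool goes at most 62.5 mm and 10.7 degrees, less where a joint would pass 70% of its speed; a pose out of reach is approached as far as the arm can. A call with a gripper value outside its range is refused whole. The fingers move at their own pace and stop on an object; "grip_force" is the grip in N (left out, the last holds). Time passes only in rows, so rows that repeat a pose let the fingers close. It gives the time, the measured TCP pose, the force and the opening at its end, in the units of the state.
- monitor.get_obs(): the state, without advancing time (a new reading comes with each control period).
- eyes.camera(name): name is "side" or "top" or "wrist"; returns (picture, depth): 384x512x3 uint8, blue, green, red; 384x512 float32, m along the optical axis (not along the pixel's ray), 0 where there is no reading.
- eyes.camera_info(name): a dict with "intrinsics" (3x3 intrinsics, pixels), "extrinsics" (4x4, takes a point from world to camera coordinates); the wrist camera has in their place "tool_from_camera" (4x4, takes a point from camera to tool coordinates, whose origin is the TCP and whose axes are the tool frame's). Camera axes: x right, y down, z forward; pixel columns grow to the right and rows downward; lengths in m; the calibration is good to about 2 mm. A picture is of the moment at which its call begins: read the wrist's pose just before it. camera_info takes no time and is no camera call.
- ticket.hand_in(): hands the job in, once; it reports no verdict.
Trained networks look in the newest picture that a camera, given by its name, has taken for a name from the list of things; names that differ only in an ending like _2 or _b are one class to them, and where a whole thing is asked for, a point or a joint stands for the part that bears it (a point fixed in the world has none). Each returns a list of dicts, best first, with "confidence" (0 to 1); they miss things now and then, are a little off and sometimes report something else, mostly with a low value. They report only what shows in the picture. A call takes as long as a camera call. They do not tell look-alikes from the thing itself.
- models.boxes_of(camera, thing): "point" ([x, y, z] in m, in the coordinates of the camera as it stood for that picture, good to about 4 mm: the middle of the surface that is visible of it).
The state is a dict: "clock": time; "joint_pos": joint angles; "joint_velocities": joint speeds; "tau": joint torques, N m; "position": TCP position; "ee_rot": TCP orientation; "ft_force": force on the tool from outside, world axes, zero at the start; "torque": the same for the moment, N m; "grip_width": opening from 0.0 (shut) to 1.0 (fully open).
Only numpy, scipy, OpenCV 4.12 (cv2) and the standard library are available. Lean on these libraries where they do the work, as an engineer would, in place of code of your own. Each camera call takes 0.05 s, during which the arm holds its last target. There are 200 camera calls.

### The job

The blue tube block of the tube rotator has to come off for cleaning. Take the orange hooked pick, hook it behind the bridge of the sprung steel clip at the end of the shaft and pry the clip out of its groove with the pick, not with the fingers; lay the pick back down on the bench, then slide the block off the end of the shaft and set it down gently on the steel tray. The clip may lie wherever it drops on the bench or the tray, and the white bottle and the well plate on the right stay where they are.

Things in the scene. Friction and masses are not known exactly. Their poses are not given: they have to be found in the camera images.
- rotator: tube rotator, fixed to the bench: white drive housing 110 (x) x 90 (y) x 96 mm high on a 116 x 96 mm base, black front panel with a knob at -x. Origin: centre of its underside. A steel shaft of 18 mm diameter stands out of its left side along +y, axis at x = 0, 62 mm up, to its free end at y = 107 mm. A drive pin beside the shaft reaches to y = 65 mm, into the back of the block.
- shaft_groove (a point): centre of the groove in the shaft, on the shaft's axis at y = 97.5 mm of the rotator, 62 mm above the bench; its axes are the rotator's (y along the shaft to the free end). The groove is 5 mm wide with a neck of 13 mm diameter; beyond it 7 mm of shaft end have 18 mm diameter again.
- clip: dark sprung-steel E-clip, loose but snapped round the neck: flat ring of 40 mm outside diameter, 3 mm thick. Origin: ring centre; y is the ring's axis (along the shaft). The open mouth faces +x; the bridge that joins the jaws lies at -x (robot side), 15.5 to 20 mm from the centre. Pulled along -x with some 5 to 15 N its sprung jaws spread; it is free after about 10 mm and then hangs on the pick or drops.
- clip_window (a point): centre of the window between shaft and bridge, 12.2 mm from the clip's centre along its -x, mid-thickness; the window goes through along y, is 6.5 mm wide along x and 12 mm high along z. Behind the clip (toward the housing) 8 mm are free before the block's face.
- block: blue tube block, loose on the shaft: 60 (x) x 36 (y) x 60 mm (z), 0.10 to 0.20 kg; origin: its centre, on the axis of its 19.6 mm bore; y along the shaft to the free end. A notched boss, 29 mm across, stands 8 mm out of its +y face and ends at the clip, which keeps it on the shaft. At the start its centre is at y = 69.5 mm of the rotator, 61 mm up; it is off after sliding about 58 mm along +y.
- pick: hooked pick lying flat on the bench, 0.06 kg; origin: centre of its orange and black handle, 92 mm long (x), 18 mm wide (y), 16 mm high, so 8 mm above the bench. x points along the steel shank (5 mm thick) to the hook, z up. Shank and hook lie at the height of the handle's centre.
- pick_tip (a point): end of the pick's hooked tip: 140 mm along x from the handle's centre and 16 mm to -y of the pick. The tip is a pin of 2.8 mm diameter that leaves the end of the shank at right angles and points to -y of the pick, in the flat plane of the handle.
- tray: flat rectangular stainless pan, 158 (x) x 198 (y) mm, loose on the bench; origin: centre of its underside; its flat top is 11 mm above the bench
- bottle: white square bottle, 58 x 58 x 116 mm, bystander; origin: centre of its underside
- plate: clear 96-well plate, 86 x 128 x 14 mm, bystander; origin: centre of its underside
Not all that is in view belongs to the job. Several things have the shape of the block; the one meant has the colours described above.

How it is judged:
On the way, in this order (a step that is already met when the one before it is completed fails the run):
1. the pick pulls on the clip (contact force between pick and clip above 2 N), for 0.05 s.
2. the clip is out of its groove and off the shaft (distance between clip and shaft_groove above 0.02 m), for 0.2 s.
3. the block is off the end of the shaft (y of block in the frame of rotator above 0.126 m), for 0.1 s.
At the end, for the whole second after the job is handed in: The block rests on the tray (centre over it, under 60 mm above its underside), released; the clip lies on the bench or tray, over 30 mm from the groove and under 30 mm up; the pick lies released on the bench or tray (handle centre under 50 mm up) (x of block in the frame of tray between -0.079 and 0.079 m and y of block in the frame of tray between -0.099 and 0.099 m and z of block in the frame of tray between 0.015 and 0.06 m and contact force between block and tray above 0.4 N and distance between clip and shaft_groove above 0.03 m and height (world z) of clip between -0.01 and 0.03 m and height (world z) of pick between -0.01 and 0.05 m and linear speed of each of block, clip, pick below 0.02 m/s); the robot touches nothing.
It fails at once if the fingers pull or push the clip while it is on the shaft (contact force between the fingers and clip above 1 N and distance between clip and shaft_groove below 0.02 m).
It fails at once if the block is dropped or thrown (moves fast without being held) (linear speed of block above 0.6 m/s and contact force between the fingers and block below 0.1 N).
It fails at once if the clip or the pick falls off the bench (height (world z) of any of clip, pick below -0.05 m).
It fails at once if the bottle or the well plate is moved more than 30 mm (distance of any of bottle, plate from where it was at the start of the episode above 0.03 m).
It fails at once if the bottle is tipped (angle between bottle's own z axis and vertical above 0.35 rad).
It also fails if it takes over 72 s, if anything falls off the work surface, if the arm or the gripper's body presses on something with over 40 N, if the wrist force passes 120 N, or if a joint passes its speed limit or range.

## Working session

There is one attempt and no reset: what is moved stays moved. The work goes in short steps, Python scripts to look and compute and a tool call to move; the robot and the scene stay as the last step left them, time stands still between calls to the robot, and variables do not carry over. Pictures are saved under pics/ and viewed, about 8 in all and at most 12, crops included, and the job is handed in when it is done.

Besides the shell and the picture viewer there is one more tool, called after "Emit:" by a JSON object that holds its "op" and its "data", one argument or row to a line. servo_tool: Moves the arm, as the interface text tells. Its arguments: {"type":"object","properties":{"motion":{"type":"array"},"grip_force":{"type":"number"}},"required":["motion"]}

```bash
mkdir -p pics; cat > h.py <<'E'
import numpy as np, cv2
from workcell import monitor, eyes, ticket, models
from scipy.spatial.transform import Rotation as R
def tool():
    o=monitor.get_obs(); T=np.eye(4); T[:3,:3]=R.from_quat(o['ee_rot']).as_matrix(); T[:3,3]=o['position']; return T
def cam(n):
    T=tool(); p,d=eyes.camera(n); i=eyes.camera_info(n); K=np.array(i['intrinsics'])
    W=T@np.array(i['tool_from_camera']) if n=='wrist' else np.linalg.inv(np.array(i['extrinsics']))
    return p,d,K,W
def cloud(d,K,W):
    v,u=np.mgrid[:d.shape[0],:d.shape[1]]
    P=np.stack([(u-K[0,2])/K[0,0]*d,(v-K[1,2])/K[1,1]*d,d],-1)
    return P@W[:3,:3].T+W[:3,3]
def find(n,W,things):
    for t in things:
        for b in models.boxes_of(n,t)[:4]:
            q=np.array(b['point']); print(n,t,round(b['confidence'],2),np.round(W[:3,:3]@q+W[:3,3],4))
def px(P,K,W):
    c=np.linalg.inv(W)@np.append(P,1); return K[0,0]*c[0]/c[2]+K[0,2],K[1,1]*c[1]/c[2]+K[1,2]
E
python3 - <<'E'
from h import *
o=monitor.get_obs(); print(o['clock'],o['position'],o['ee_rot'],o['grip_width'])
for n in ['top','side']:
    p,d,K,W=cam(n); cv2.imwrite(f'pics/{n}0.png',p); np.savez(f'{n}0.npz',p=p,d=d,K=K,W=W)
    print(n,np.round(W,3).tolist(),K[0,0])
    find(n,W,['rotator','clip','block','pick','pick_tip','clip_window','tray','bottle','plate'])
E
```

```text
0.0 [ 0.14349478 -0.60790997  0.23050382] [ 7.84141952e-01 -6.20581065e-01 -6.00112609e-04 -4.25072130e-04] 0.9983589112477964
top [[0.009, -0.987, 0.161, 0.274], [-1.0, -0.012, -0.021, 0.038], [0.023, -0.161, -0.987, 1.507], [0.0, 0.0, 0.0, 1.0]] 467.24436769263957
top rotator 0.91 [0.5742 0.2026 0.0973]
top block 0.63 [0.5183 0.0666 0.0605]
top block 0.61 [0.5893 0.2733 0.097 ]
top pick 0.5 [ 0.4402 -0.0621  0.0162]
top pick_tip 0.74 [ 0.4395 -0.066   0.015 ]
top tray 0.64 [0.5479 0.4467 0.014 ]
top bottle 0.63 [0.5938 0.2728 0.0947]
top bottle 0.58 [ 0.4759 -0.4208  0.0842]
top plate 0.88 [ 0.5043 -0.3109  0.0127]
side [[0.974, -0.085, 0.211, 0.299], [-0.226, -0.438, 0.87, -0.903], [0.018, -0.895, -0.446, 0.547], [0.0, 0.0, 0.0, 1.0]] 358.82398250494344
side rotator 0.97 [0.5736 0.1664 0.0711]
side block 0.69 [0.5177 0.0487 0.0434]
side pick 0.71 [ 0.4374 -0.0795  0.007 ]
side pick_tip 0.76 [ 0.439  -0.0794  0.0184]
side tray 0.7 [0.516  0.4471 0.0131]
side tray 0.46 [ 0.4353 -0.0834  0.0125]
side bottle 0.64 [ 0.4765 -0.4522  0.0671]
side plate 0.6 [ 0.483  -0.3153  0.0149]
```

View pics/top0.png

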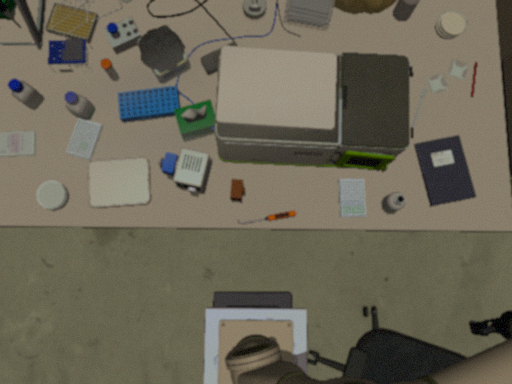

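View pics/side0.png

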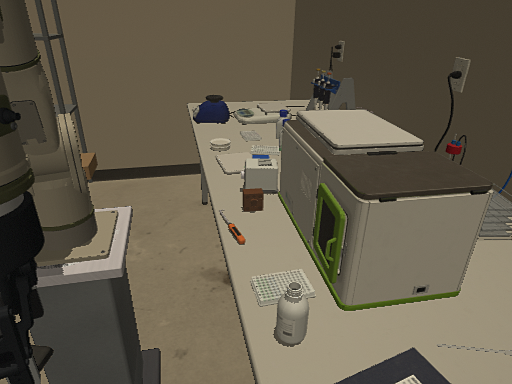

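The pick is at top (268,217) with its hook to the left. The white rotator is at (190,168) with the blue block at (170,163). The tray is at (119,183). The blue block on the rotator shaft fits the description; the brown block at (237,190) and the green and blue items behind are look-alikes. I'll confirm in a wrist close-up.

```bash
cat >> h.py <<'E'
def go(P,xdir,z=(0,0,-1),T=None):
    """shift/rotvec in tool axes to reach TCP P with tool x along xdir, tool z along z"""
    T=tool() if T is None else T
    z=np.array(z,float); z/=np.linalg.norm(z); x=np.array(xdir,float); x-=z*(x@z); x/=np.linalg.norm(x)
    G=np.stack([x,np.cross(z,x),z],1); Q=T[:3,:3].T
    s=Q@(np.array(P)-T[:3,3]); r=R.from_matrix(Q@G).as_rotvec(degrees=True)
    print('shift',np.round(s,4),'rot',np.round(r,2)); return s,r
E
python3 - <<'E'
from h import *
i=eyes.camera_info('wrist'); print(np.round(i['tool_from_camera'],3).tolist(),np.array(i['intrinsics']).round(1).tolist())
go([.40,-.3,.32],[1,0,0]); go([.40,.05,.32],[1,0,0]); go([.40,.15,.32],[1,0,0])
c=cv2.imread('pics/top0.png')[130:240,80:310]; cv2.imwrite('pics/crop0.png',cv2.resize(c,None,fx=3.4,fy=3.4,interpolation=cv2.INTER_CUBIC))
E
```

```text
[[1.0, 0.0, 0.0, 0.0], [-0.0, 0.949, 0.317, -0.081], [-0.0, -0.317, 0.949, -0.143], [0.0, 0.0, 0.0, 1.0]] [[284.9, 0.0, 254.9], [0.0, 284.9, 194.3], [0.0, 0.0, 1.0]]
shift [-0.2411 -0.3204 -0.0887] rot [  0.    -0.   -76.72]
shift [-0.5818 -0.4008 -0.0887] rot [  0.    -0.   -76.72]
shift [-0.6791 -0.4238 -0.0887] rot [  0.    -0.   -76.72]
```

View pics/crop0.png

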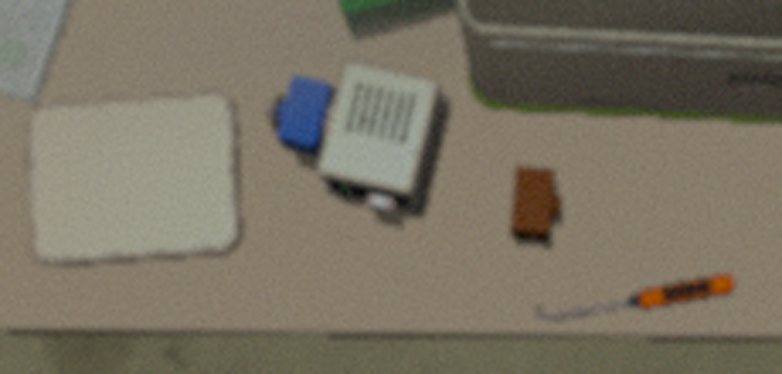

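The crop confirms it: blue block on the rotator shaft at crop (305,112), a boss to its left, a brown decoy at (535,203), and the pick handle at (690,290) with its hook end at (540,312). I'm moving the wrist camera over the work.

Emit:
{"op": "servo_tool", "data": {
  "motion": [
    [1,-0.03,-0.04,-0.03,0,0,-9],
    [1,-0.06,-0.09,-0.06,0,0,-19],
    [1,-0.1,-0.15,-0.089,0,0,-29],
    [1,-0.14,-0.2,-0.089,0,0,-39],
    [1,-0.18,-0.25,-0.089,0,0,-49],
    [1,-0.23,-0.3,-0.089,0,0,-59],
    [1,-0.28,-0.33,-0.089,0,0,-69],
    [1,-0.34,-0.35,-0.089,0,0,-76.7],
    [1,-0.4,-0.37,-0.089,0,0,-76.7],
    [1,-0.46,-0.39,-0.089,0,0,-76.7],
    [1,-0.52,-0.41,-0.089,0,0,-76.7],
    [1,-0.58,-0.42,-0.089,0,0,-76.7],
    [1,-0.65,-0.43,-0.089,0,0,-76.7],
    [1,-0.65,-0.43,-0.089,0,0,-76.7],
    [1,-0.65,-0.43,-0.089,0,0,-76.7]
  ]
}}

```text
clock: 2.88
position: [0.4123, 0.1256, 0.3206]
ee_rot: [1.0, 0.002, 0.0, 0.0]
ft_force: [-0.4, -0.8, -0.0]
grip_width: 0.996
```

```bash
python3 - <<'E'
from h import *
p,d,K,W=cam('wrist'); cv2.imwrite('pics/w1.png',cv2.resize(p,(768,576))); np.savez('w1.npz',p=p,d=d,K=K,W=W)
find('wrist',W,['rotator','clip','block','pick','pick_tip','clip_window','shaft_groove','tray'])
C=cloud(d,K,W); h=cv2.cvtColor(p,cv2.COLOR_BGR2HSV)
def rect(m,n):
    q=C[m]; print(n,len(q)); 
    if len(q)>8: 
        q=q[:,:2]; r=cv2.minAreaRect((q*1000).astype(np.float32)); print(np.round(r[0],1),np.round(r[1],1),round(r[2],2), 'zmed',np.median(C[m][:,2]).round(4))
H,S,V=h[...,0],h[...,1],h[...,2]; z=C[...,2]; x=C[...,0];y=C[...,1]
rect((z>.091)&(z<.103)&(x<.7)&(y>.1)&(y<.35)&(S<80)&(d>0),'housing top')
rect((H>105)&(H<130)&(S>120)&(z>.084)&(z<.098)&(y>.15)&(d>0),'block top')
rect((H<20)&(S>170)&(V>120)&(z<.03)&(y<.1)&(d>0),'pick orange')
rect((z>.007)&(z<.016)&(y>.33)&(x>.38)&(x<.7)&(d>0),'tray')
E
```

```text
wrist rotator 0.71 [0.5694 0.2069 0.0915]
wrist clip 0.48 [0.5919 0.2994 0.076 ]
wrist block 0.65 [0.5137 0.0696 0.0619]
wrist block 0.63 [0.5848 0.2725 0.0893]
wrist pick 0.88 [ 0.4372 -0.0596  0.0155]
wrist pick_tip 0.85 [ 0.4403 -0.0583  0.015 ]
wrist shaft_groove 0.94 [0.5643 0.2039 0.0962]
wrist shaft_groove 0.15 [0.5942 0.2993 0.0836]
housing top 6751
[595. 183.] [141.2 183.4] 23.52 zmed 0.0962
block top 1876
[594.6 274.1] [36.5 60.7] 78.06 zmed 0.0914
pick orange 174
[443.1 -77.7] [13.5 84.8] 11.39 zmed 0.016
tray 0
```

View pics/w1.png

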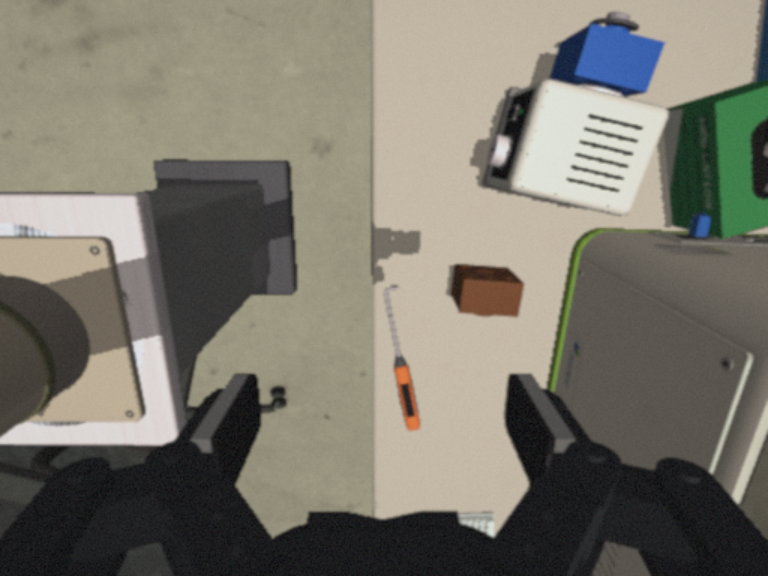

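The picture shows the rotator housing at (585,145), the blue block at (608,60) with the clip at (615,20), the pick handle at (405,395) and the hook tip at (390,287) pointing +x. The blue detection, not the brown one at (487,290), is the block. Depth gives a rotator yaw of about -12° and the pick x axis at about 101.4°.

```bash
python3 - <<'E'
from h import *
print(np.round(monitor.get_obs()['joint_pos'],3))
a=np.radians(11.4); go([.443,-.078,.004],[np.cos(a),np.sin(a),0])
E
```

```text
[ 0.67  -0.151 -0.935  1.745 -0.121  1.487 -0.251]
shift [0.0304 0.2005 0.3163] rot [  0.     0.   -11.48]
```

Emit:
{"op": "servo_tool", "data": {
  "motion": [
    [0.6,0.005,0.05,0.03,0,0,-6],
    [0.5,0.02,0.11,0.08,0,0,-11.5],
    [0.5,0.03,0.16,0.13,0,0,-11.5],
    [0.5,0.03,0.2,0.18,0,0,-11.5],
    [0.5,0.03,0.2,0.23,0,0,-11.5],
    [0.5,0.03,0.2,0.27,0,0,-11.5],
    [0.5,0.03,0.2,0.3,0,0,-11.5],
    [0.5,0.03,0.2,0.314,0,0,-11.5],
    [0.5,0.0305,0.2005,0.316,0,0,-11.5],
    [0.5,0.0305,0.2005,0.316,0,0,-11.5]
  ]
}}

```text
clock: 4.58
position: [0.4441, -0.0776, 0.0053]
ee_rot: [0.995, 0.1, 0.001, 0.0]
ft_force: [-1.0, -1.2, 0.3]
grip_width: 0.506
```

Emit:
{"op": "servo_tool", "data": {
  "motion": [
    [0,0,0,0,0,0,0],
    [0,0,0,0,0,0,0],
    [0,0,0,0,0,0,0],
    [0,0,0,0,0,0,0],
    [0,0,0,0,0,0,0],
    [0,0,0,0,0,0,0]
  ],
  "grip_force": 80
}}

```text
clock: 5.32
position: [0.4439, -0.0777, 0.0055]
ee_rot: [0.995, 0.1, 0.001, 0.001]
ft_force: [-3.0, 0.9, 10.0]
grip_width: 0.181
```

Emit:
{"op": "servo_tool", "data": {
  "motion": [
    [0,0,0,-0.03,0,0,0],
    [0,0,0,-0.08,0,0,0],
    [0,0,0,-0.13,0,0,0],
    [0,0,0,-0.17,0,0,0],
    [0,0,0,-0.17,0,0,0],
    [0,0,0,-0.17,0,0,0]
  ]
}}

```text
clock: 6.08
position: [0.4429, -0.0775, 0.174]
ee_rot: [0.995, 0.1, -0.0, 0.0]
ft_force: [-1.1, 0.6, -1.4]
grip_width: 0.182
```

```bash
python3 - <<'E'
from h import *
p,d,K,W=cam('wrist'); T=tool(); np.savez('w2.npz',p=p,d=d,K=K,W=W)
cv2.imwrite('pics/w2.png',cv2.resize(p[150:384,130:400],None,fx=2.4,fy=2.4,interpolation=cv2.INTER_CUBIC))
for t in ['pick','pick_tip']:
    for b in models.boxes_of('wrist',t)[:3]:
        q=np.array(b['point']); i=np.linalg.inv(T)@W@np.append(q,1); print(t,b['confidence'],i[:3].round(4),px(W[:3,:3]@q+W[:3,3],K,W))
# predicted tip in tool frame at nominal grasp
for nm,P in [('tip',[.016,-.14,-.0]),('shank end',[0,-.14,0]),('handle front',[0,-.046,0])]:
    for zz in (.003,-.003): 
        print(nm,zz,np.round(px((T@np.append(np.array(P)+[0,0,zz],1))[:3],K,W),1))
E
```

```text
pick 0.73 [-0.0014 -0.0238 -0.0096] (np.float64(251.5120289169542), np.float64(217.52977415357776))
pick_tip 0.83 [ 0.0009 -0.0259 -0.0122] (np.float64(256.0604929060893), np.float64(215.62579822154038))
tip 0.003 [292.1 -48.9]
tip -0.003 [294.  -56.3]
shank end 0.003 [254.1 -48.9]
shank end -0.003 [254.1 -56.3]
handle front 0.003 [254.2 169. ]
handle front -0.003 [254.2 171.8]
```

View pics/w2.png

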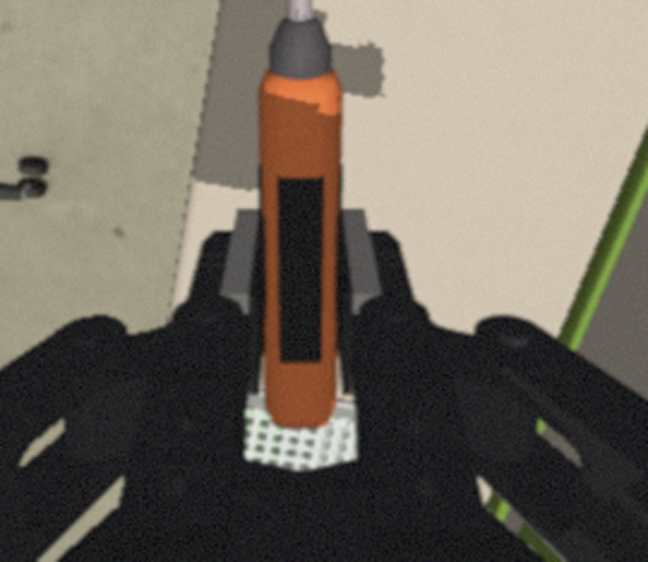

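```bash
python3 - <<'E'
from h import *
f=np.load('w2.npz'); d,K,W,p=f['d'],f['K'],f['W'],f['p']; T=tool(); C=cloud(d,K,W); Q=(C-T[:3,3])@T[:3,:3]
for r in range(148,340,8): print(r,Q[r,255].round(4),p[r,255])
E
```

```text
148 [ 0.0004 -0.0583 -0.0054] [183 183 195]
156 [ 0.0004 -0.0546 -0.0067] [173 175 187]
164 [ 0.0004 -0.0513 -0.0094] [90 90 93]
172 [ 0.0004 -0.0475 -0.01  ] [ 98  96 102]
180 [ 0.0004 -0.0435 -0.01  ] [97 92 98]
188 [ 0.0004 -0.0397 -0.011 ] [ 73 127 228]
196 [ 0.0004 -0.0361 -0.0124] [ 47  81 149]
204 [ 0.0004 -0.0313 -0.0105] [ 39  76 143]
212 [ 0.0004 -0.0273 -0.0112] [ 44  80 146]
220 [ 0.0004 -0.0228 -0.011 ] [ 44  78 147]
228 [ 0.0004 -0.0188 -0.0118] [35 32 34]
236 [ 0.0004 -0.0145 -0.0123] [29 24 22]
244 [ 0.0004 -0.0094 -0.0113] [28 27 28]
252 [ 0.0004 -0.0045 -0.0111] [22 22 25]
260 [ 0.0004  0.0005 -0.0107] [32 35 34]
268 [ 0.0004  0.0045 -0.0122] [30 24 23]
276 [ 0.0004  0.0101 -0.0112] [28 24 23]
284 [ 0.0004  0.0154 -0.011 ] [31 31 31]
292 [ 0.0004  0.0194 -0.0125] [35 32 33]
300 [ 0.0004  0.026  -0.0109] [27 38 59]
308 [ 0.0004  0.0308 -0.0117] [ 44  80 146]
316 [ 0.0004  0.0367 -0.0113] [ 44  77 144]
324 [ 0.0004  0.0419 -0.0118] [ 43  77 145]
332 [0.0007 0.2142 0.1586] [217 221 218]
```

Emit:
{"op": "servo_tool", "data": {
  "motion": [
    [0,0,0,0.05,0,0,0],
    [0,0,0,0.1,0,0,0],
    [0,0,0,0.14,0,0,0],
    [0,0,0,0.163,0,0,0],
    [0,0,0,0.168,0,0,0],
    [0,0,0,0.168,0,0,0],
    [0.45,0,0,0.168,0,0,0],
    [0.45,0,0,0.168,0,0,0],
    [0.45,0,0,0.168,0,0,0],
    [0.45,0,-0.016,0.168,0,0,0],
    [0.45,0,-0.032,0.168,0,0,0],
    [0.45,0,-0.032,0.168,0,0,0],
    [0,0,-0.032,0.168,0,0,0],
    [0,0,-0.032,0.168,0,0,0],
    [0,0,-0.032,0.168,0,0,0],
    [0,0,-0.032,0.168,0,0,0],
    [0,0,-0.032,0.12,0,0,0],
    [0,0,-0.032,0.07,0,0,0],
    [0,0,-0.032,0.03,0,0,0],
    [0,0,-0.032,0.03,0,0,0]
  ],
  "grip_force": 80
}}

```text
clock: 8.72
position: [0.4387, -0.0468, 0.147]
ee_rot: [0.995, 0.099, 0.002, 0.001]
ft_force: [-1.0, -0.3, -1.4]
grip_width: 0.182
```

```bash
python3 - <<'E'
from h import *
p,d,K,W=cam('wrist'); T=tool(); np.savez('w3.npz',p=p,d=d,K=K,W=W)
cv2.imwrite('pics/w3.png',cv2.resize(p[0:200,170:340],None,fx=3,fy=3,interpolation=cv2.INTER_CUBIC))
C=cloud(d,K,W); Q=(C-T[:3,3])@T[:3,:3]
for r in [8,12,16,20,24,28,32,36,40,50,60,80]:
    m=[(c,)+tuple(np.round(Q[r,c]*1000,1)) for c in range(240,310) if abs(Q[r,c,2]+.005)<.012]; print(r,m[0] if m else None,m[-1] if m else None)
E
```

```text
8 None None
12 None None
16 None None
20 None None
24 None None
28 None None
32 None None
36 (259, np.float64(3.0), np.float64(-107.0), np.float64(-4.2)) (289, np.float64(16.1), np.float64(-107.0), np.float64(-4.2))
40 (254, np.float64(0.8), np.float64(-105.5), np.float64(-4.0)) (290, np.float64(16.6), np.float64(-105.4), np.float64(-4.5))
50 (250, np.float64(-1.0), np.float64(-101.3), np.float64(-5.2)) (260, np.float64(3.4), np.float64(-101.4), np.float64(-4.9))
60 (250, np.float64(-1.0), np.float64(-97.5), np.float64(-3.8)) (260, np.float64(3.5), np.float64(-97.3), np.float64(-4.9))
80 (250, np.float64(-1.1), np.float64(-89.1), np.float64(-4.2)) (260, np.float64(3.5), np.float64(-89.1), np.float64(-4.5))
```

View pics/w3.png

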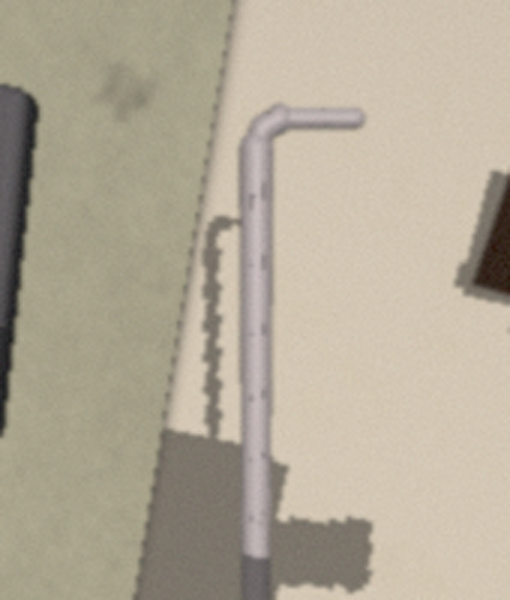

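The hook is in view: the pin at full-image row 38, with its tip at tool (16.8, -105.8, -2.7) mm, square to the tool. The rotator pose is already estimated, so I'll compute the standoff.

```bash
cat >> h.py <<'E'
TIP=np.array([.0168,-.1058,-.0027])
def rot(yaw=-11.94,o=(.580,.206)):
    a=np.radians(yaw); M=np.eye(4); M[:2,:2]=[[np.cos(a),-np.sin(a)],[np.sin(a),np.cos(a)]]; M[:2,3]=o; return M
def gotip(p,M):
    """move so the pick tip is at p of the rotator, pin along -y"""
    Rm=M[:3,:3]; G=np.stack([-Rm[:,1],-Rm[:,0],[0,0,-1]],1)
    P=(M@np.append(p,1))[:3]-G@TIP; print('tcp',P.round(4)); return go(P,G[:,0])
E
python3 - <<'E'
from h import *
gotip([-.03,.120,.13],rot()); 
E
```

```text
tcp [0.4754 0.3679 0.1273]
shift [ 0.1192 -0.3991  0.0174] rot [-4.0000e-02 -1.8000e-01  1.1335e+02]
```

Emit:
{"op": "servo_tool", "data": {
  "motion": [
    [0,0.0,-0.03,-0.02,0,0,0],
    [0,0.01,-0.08,-0.02,0,0,10],
    [0,0.02,-0.12,-0.02,0,0,20],
    [0,0.03,-0.16,-0.02,0,0,30],
    [0,0.04,-0.19,-0.02,0,0,40],
    [0,0.05,-0.22,-0.02,0,0,50],
    [0,0.06,-0.25,-0.02,0,0,60],
    [0,0.07,-0.28,-0.02,0,0,70],
    [0,0.08,-0.31,-0.02,0,0,80],
    [0,0.09,-0.34,-0.02,0,0,90],
    [0,0.105,-0.37,-0.01,0,0,100],
    [0,0.115,-0.39,0.0,0,0,110],
    [0,0.119,-0.399,0.017,0,0,113.4],
    [0,0.119,-0.399,0.017,0,0,113.4],
    [0,0.119,-0.399,0.017,0,0,113.4],
    [0,0.119,-0.399,0.017,0,0,113.4]
  ]
}}

```text
clock: 10.78
position: [0.4737, 0.3682, 0.1265]
ee_rot: [-0.63, 0.776, -0.0, -0.001]
ft_force: [-0.7, -0.2, -0.1]
grip_width: 0.183
```

```bash
python3 - <<'E'
from h import *
p,d,K,W=cam('wrist'); T=tool(); np.savez('w4.npz',p=p,d=d,K=K,W=W,T=T)
print(np.round(monitor.get_obs()['joint_pos'],3))
cv2.imwrite('pics/w4.png',cv2.resize(p[0:210,180:450],None,fx=2.8,fy=2.8,interpolation=cv2.INTER_CUBIC))
find('wrist',W,['clip','clip_window','shaft_groove','pick_tip','block'])
E
```

```text
[-0.506  0.372 -0.284  1.644  0.112  1.143 -2.597]
wrist clip 0.64 [0.5907 0.3043 0.074 ]
wrist clip_window 0.86 [0.593  0.3045 0.0809]
wrist shaft_groove 0.67 [0.5499 0.2379 0.0938]
wrist block 0.92 [0.5777 0.2797 0.0893]
```

View pics/w4.png

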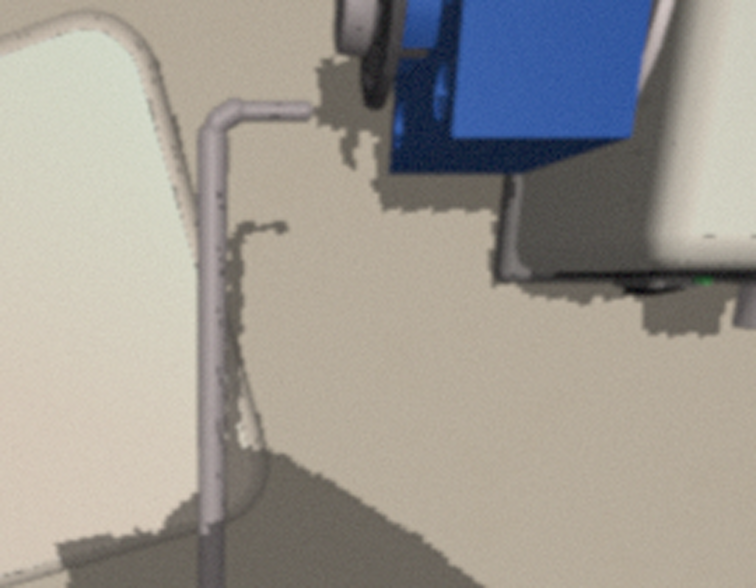

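Clear view: hook pin tip at crop (310,110), shaft end at (357,25), dark clip ring with its bridge end at (375,100), and the blue block to the right. I'm measuring clip, shaft and block relative to the tip in tool axes.

```bash
python3 - <<'E'
from h import *
f=np.load('w4.npz'); d,K,W,p,T=[f[k] for k in 'dKWpT']; C=cloud(d,K,W); M=rot(); Q=(C-M[:3,3])@M[:3,:3]*1000
print('tip now rot frame',((np.linalg.inv(M)@T)@np.append(TIP,1))[:3].round(4))
h=cv2.cvtColor(p,cv2.COLOR_BGR2HSV)
for r in range(0,40,3):
    print(r,[(c,*[int(round(v)) for v in Q[r,c]],int(h[r,c,2])) for c in range(300,332,2)])
b=(h[...,0]>105)&(h[...,0]<130)&(h[...,1]>120)&(d>0)
t=b&(Q[...,2]>86)&(Q[...,1]>40); print('block top',Q[t].min(0),Q[t].max(0),np.percentile(Q[t],[1,50,99],axis=0).round(1).tolist())
pin=(abs(Q[...,2]-130)<8)&(Q[...,1]<140)&(d>0)&(np.arange(512)[None]<300); print('pin px',np.percentile(Q[pin],[0,50,100],axis=0).round(1).tolist())
E
```

```text
tip now rot frame [-0.0315  0.1199  0.1294]
0 [(300, 3, 108, 61, 87), (302, 0, 108, 71, 76), (304, 0, 107, 71, 150), (306, 0, 106, 71, 163), (308, 0, 105, 72, 160), (310, 0, 104, 73, 155), (312, 0, 102, 72, 154), (314, 1, 101, 69, 110), (316, 0, 100, 72, 41), (318, -1, 100, 76, 35), (320, -3, 100, 81, 60), (322, -3, 99, 82, 82), (324, -3, 97, 81, 87), (326, -1, 95, 75, 149), (328, -1, 94, 76, 162), (330, -1, 93, 75, 164)]
3 [(300, -56, 137, 269, 83), (302, -1, 108, 70, 79), (304, -1, 107, 71, 138), (306, -1, 106, 70, 150), (308, -1, 105, 71, 151), (310, -1, 103, 71, 151), (312, -1, 102, 70, 146), (314, 0, 100, 68, 105), (316, -1, 99, 69, 53), (318, -3, 100, 78, 32), (320, -4, 99, 81, 65), (322, -4, 98, 82, 73), (324, -4, 97, 81, 84), (326, -2, 95, 75, 148), (328, -2, 93, 74, 155), (330, -2, 93, 76, 154)]
6 [(300, 0, 108, 62, 72), (302, -3, 108, 71, 81), (304, -3, 107, 71, 133), (306, -3, 106, 70, 138), (308, -3, 105, 71, 136), (310, -2, 103, 69, 139), (312, -3, 102, 70, 135), (314, -2, 101, 69, 86), (316, -3, 100, 71, 42), (318, -5, 100, 78, 35), (320, -5, 99, 81, 68), (322, -5, 98, 
[... 3860 characters left out ...]
48, 75), (326, -16, 89, 54, 62), (328, -16, 88, 59, 61), (330, -17, 88, 64, 65)]
39 [(300, -8, 98, -1, 106), (302, -7, 96, -2, 104), (304, -8, 95, 0, 106), (306, -8, 93, -1, 105), (308, -8, 92, 1, 105), (310, -8, 90, 0, 103), (312, -8, 89, 2, 82), (314, -8, 87, 2, 78), (316, -8, 85, 0, 96), (318, -8, 83, -1, 101), (320, -14, 88, 34, 74), (322, -14, 88, 38, 104), (324, -15, 86, 38, 78), (326, -17, 88, 54, 63), (328, -18, 88, 59, 62), (330, -19, 88, 64, 64)]
block top [-186.8685387    51.54772892   86.00838104] [ -4.37688694 195.47939768 221.29989198] [[-126.6, 52.7, 86.9], [-17.4, 71.9, 91.5], [-5.4, 152.0, 209.8]]
pin px [[-197.3, 115.5, 124.5], [-124.2, 135.3, 132.9], [-29.3, 139.8, 137.9]]
```

```bash
python3 - <<'E'
from h import *
gotip([-.0116,.118,.062],rot())
E
```

```text
tcp [0.493  0.3622 0.0593]
shift [ 0.002  -0.0195  0.068 ] rot [ 0.    0.   -0.03]
```

Emit:
{"op": "servo_tool", "data": {
  "motion": [
    [0,0.001,-0.005,0.02,0,0,0],
    [0,0.002,-0.01,0.04,0,0,0],
    [0,0.002,-0.015,0.058,0,0,0],
    [0,0.002,-0.0195,0.067,0,0,0],
    [0,0.002,-0.0195,0.068,0,0,0],
    [0,0.002,-0.0195,0.068,0,0,0]
  ]
}}

```text
clock: 11.82
position: [0.4928, 0.3631, 0.0597]
ee_rot: [-0.63, 0.777, 0.0, 0.0]
ft_force: [0.2, 0.2, 0.2]
grip_width: 0.183
```

```bash
python3 - <<'E'
from h import *
print(np.round(monitor.get_obs()['joint_pos'],3))
p,d,K,W=cam('wrist'); T=tool(); np.savez('w5.npz',p=p,d=d,K=K,W=W,T=T); C=cloud(d,K,W); M=rot(); Q=(C-M[:3,3])@M[:3,:3]*1000
print('tip now rot frame',((np.linalg.inv(M)@T)@np.append(TIP,1))[:3].round(4))
cv2.imwrite('pics/w5.png',cv2.resize(p[0:110,220:390],None,fx=4.5,fy=4.5,interpolation=cv2.INTER_CUBIC))
for r in range(0,50,4):
    print(r,[(c,*[int(round(v)) for v in Q[r,c]]) for c in range(270,330,4) if Q[r,c,2]>30])
E
```

```text
[-0.501  0.465 -0.262  1.668  0.136  1.026 -2.586]
tip now rot frame [-0.0119  0.119   0.0627]
0 [(318, 4, 108, 60), (322, 2, 108, 69), (326, 1, 107, 71)]
4 [(318, 2, 108, 61), (322, 1, 108, 68), (326, 0, 107, 71)]
8 [(318, 1, 108, 60), (322, -1, 108, 68), (326, -1, 107, 70)]
12 [(318, -1, 108, 62), (322, -3, 108, 70), (326, -3, 106, 69)]
16 [(274, -36, 135, 203), (318, -2, 108, 61), (322, -4, 108, 68), (326, -4, 106, 68)]
20 [(318, -4, 108, 62), (322, -5, 107, 67), (326, -5, 106, 70)]
24 [(318, -5, 108, 63), (322, -7, 108, 68), (326, -6, 106, 68)]
28 [(318, -7, 108, 62), (322, -7, 107, 65), (326, -7, 105, 65)]
32 []
36 [(270, -10, 129, 62), (274, -10, 127, 62), (278, -10, 125, 62), (282, -10, 124, 63), (286, -10, 122, 62)]
40 [(270, -12, 129, 63), (274, -12, 127, 64), (278, -11, 125, 61), (282, -11, 123, 62), (286, -12, 122, 62), (290, -11, 120, 62)]
44 []
48 []
```

View pics/w5.png

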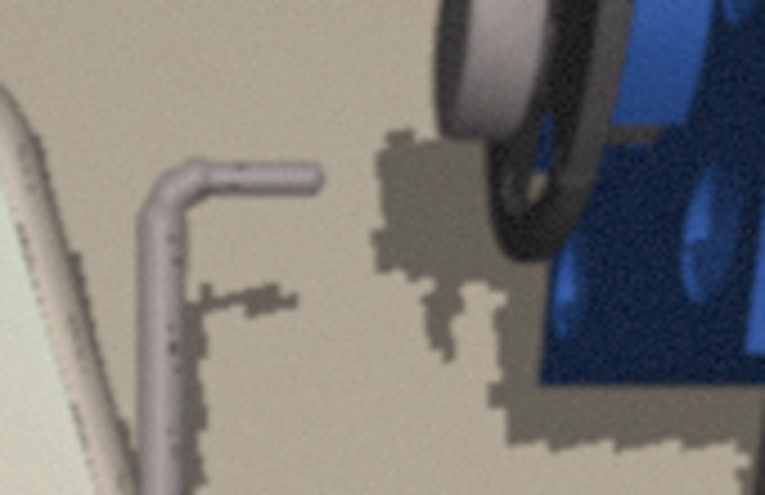

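The pin (crop row 178) lines up with the window, whose opening is at crop (530,180) between the shaft edge at row 138 and the bridge at row 210. I'm inserting slowly.

Emit:
{"op": "servo_tool", "data": {
  "motion": [
    [0,0.008,0,0,0,0,0],
    [0,0.014,0,0,0,0,0],
    [0,0.018,0,0,0,0,0],
    [0,0.021,0,0,0,0,0],
    [0,0.024,0,0,0,0,0],
    [0,0.027,0,0,0,0,0],
    [0,0.027,0,0,0,0,0]
  ]
}}

```text
clock: 12.75
position: [0.4872, 0.336, 0.0593]
ee_rot: [-0.63, 0.777, -0.0, -0.0]
ft_force: [-0.0, 0.2, -1.2]
grip_width: 0.18
```

```bash
python3 - <<'E'
from h import *
p,d,K,W=cam('wrist'); T=tool(); M=rot()
print('tip now rot frame',((np.linalg.inv(M)@T)@np.append(TIP,1))[:3].round(4),monitor.get_obs()['ft_force'])
cv2.imwrite('pics/w6.png',cv2.resize(p[0:110,220:390],None,fx=4.5,fy=4.5,interpolation=cv2.INTER_CUBIC))
E
```

```text
tip now rot frame [-0.012   0.0914  0.062 ] [-0.64552162  0.69447961 -1.07361877]
```

View pics/w6.png

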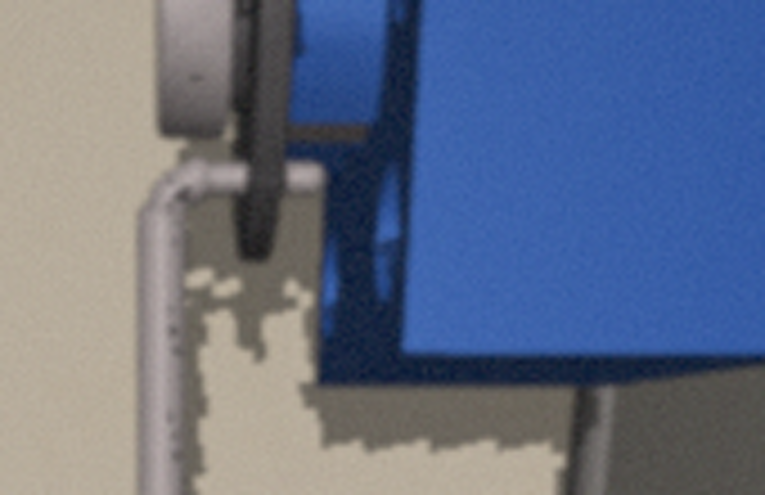

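The pin is through the window: its tip shows behind the clip at crop (310,178). Now I'm prying along -x.

Emit:
{"op": "servo_tool", "data": {
  "motion": [
    [0,0,0.003,0,0,0,0],
    [0,0,0.005,0,0,0,0],
    [0,0,0.007,0,0,0,0],
    [0,0,0.009,0,0,0,0],
    [0,0,0.011,0,0,0,0],
    [0,0,0.013,0,0,0,0],
    [0,0,0.015,0,0,0,0],
    [0,0,0.018,0,0,0,0],
    [0,0,0.022,0,0,0,0],
    [0,0,0.026,0,0,0,0],
    [0,0,0.03,0,0,0,0],
    [0,0,0.03,0,0,0,0]
  ]
}}

```text
clock: 14.3
position: [0.4574, 0.3427, 0.0593]
ee_rot: [-0.63, 0.777, -0.0, 0.0]
ft_force: [0.7, -0.1, -0.2]
grip_width: 0.183
```

```bash
python3 - <<'E'
from h import *
p,d,K,W=cam('wrist'); T=tool(); M=rot()
print('tip now rot frame',((np.linalg.inv(M)@T)@np.append(TIP,1))[:3].round(4),monitor.get_obs()['joint_pos'].round(3) if hasattr(monitor.get_obs()['joint_pos'],'round') else monitor.get_obs()['joint_pos'])
find('wrist',W,['clip','block'])
cv2.imwrite('pics/w7.png',cv2.resize(p[0:190,160:430],None,fx=2.8,fy=2.8,interpolation=cv2.INTER_CUBIC))
E
```

```text
tip now rot frame [-0.0421  0.0916  0.0621] [-0.538  0.384 -0.221  1.78   0.099  0.988 -2.576]
wrist clip 0.9 [0.5567 0.3105 0.0613]
wrist clip 0.35 [0.463  0.3403 0.0667]
wrist block 0.57 [0.5651 0.2754 0.0497]
wrist block 0.32 [0.5616 0.3106 0.0695]
```

View pics/w7.png

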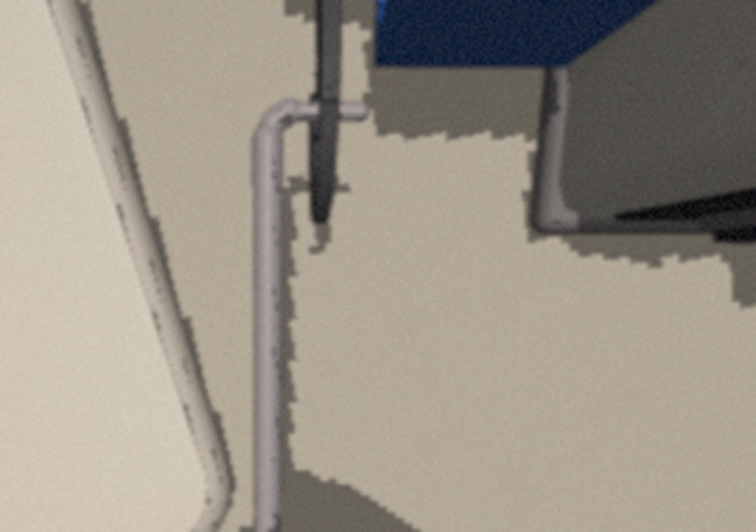

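The clip is off the shaft and hanging on the hook pin at crop (320,110). I'll carry the pick away to the free bench in front of the rotator, rotating before translating.

Emit:
{"op": "servo_tool", "data": {
  "motion": [
    [0,0,0.005,-0.02,0,0,0],
    [0,0,0.012,-0.045,0,0,0],
    [0,0,0.016,-0.07,0,0,-6],
    [0,0,0.016,-0.09,0,0,-13],
    [0,0,0.016,-0.1,0,0,-20],
    [0,0,0.014,-0.1,0,0,-28],
    [0,0,0.012,-0.1,0,0,-36],
    [0,0.0,0.01,-0.1,0,0,-44],
    [0,0.005,0.008,-0.1,0,0,-52],
    [0,0.015,0.005,-0.1,0,0,-60],
    [0,0.03,0.002,-0.1,0,0,-68],
    [0,0.05,0,-0.1,0,0,-76],
    [0,0.075,-0.005,-0.1,0,0,-84],
    [0,0.1,-0.01,-0.1,0,0,-92],
    [0,0.135,-0.02,-0.1,0,0,-92],
    [0,0.175,-0.03,-0.1,0,0,-92],
    [0,0.215,-0.035,-0.1,0,0,-92],
    [0,0.255,-0.04,-0.1,0,0,-92],
    [0,0.29,-0.046,-0.1,0,0,-92],
    [0,0.319,-0.05,-0.1,0,0,-92]
  ]
}}

```text
clock: 16.95
position: [0.4409, 0.0188, 0.1609]
ee_rot: [0.996, -0.087, 0.001, -0.0]
ft_force: [0.1, 0.1, 0.0]
grip_width: 0.182
```

Emit:
{"op": "servo_tool", "data": {
  "motion": [
    [0,0,0,0,0,0,0],
    [0,0,0,0.02,0,0,0],
    [0,0,0,0.045,0,0,0],
    [0,0,0,0.07,0,0,0],
    [0,0,0,0.09,0,0,0],
    [0,0,0,0.105,0,0,0],
    [0,0,0,0.115,0,0,0],
    [0,0,0,0.125,0,0,0],
    [0,0,0,0.135,0,0,0],
    [0,0,0,0.14,0,0,0],
    [0,0,0,0.14,0,0,0]
  ]
}}

```text
clock: 18.32
position: [0.4407, 0.0199, 0.019]
ee_rot: [0.996, -0.086, -0.0, 0.0]
ft_force: [-0.5, -0.4, -0.9]
grip_width: 0.18
```

```bash
python3 - <<'E'
from h import *
p,d,K,W=cam('wrist'); T=tool()
cv2.imwrite('pics/w8.png',cv2.resize(p[0:300,100:450],None,fx=2,fy=2,interpolation=cv2.INTER_CUBIC))
find('wrist',W,['clip','pick'])
E
```

```text
wrist clip 0.58 [0.5135 0.1292 0.0008]
wrist pick 0.64 [0.4436 0.0246 0.0254]
```

View pics/w8.png

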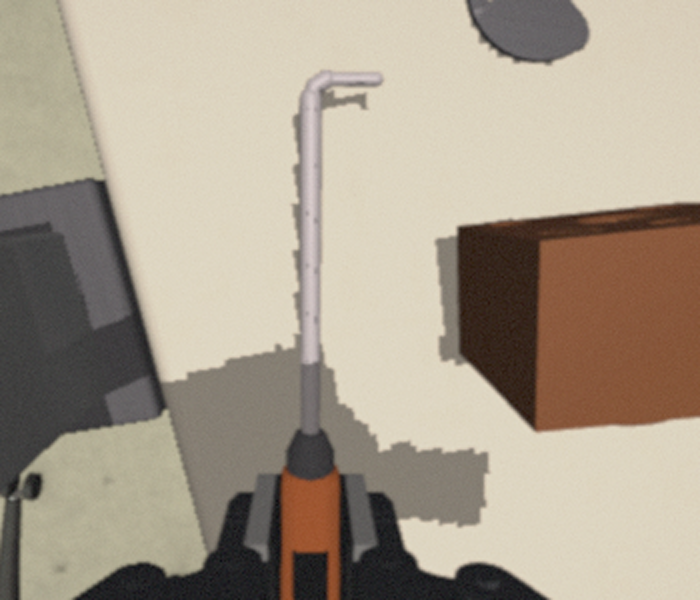

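The pick is still held but the clip has dropped off it. A dark oval at crop (530,30) may be the clip. I'll release the pick on the bench, then look for the clip.

Emit:
{"op": "servo_tool", "data": {
  "motion": [
    [0,0,0,0.008,0,0,0],
    [0,0,0,0.0135,0,0,0],
    [0,0,0,0.0135,0,0,0],
    [0.5,0,0,0.0135,0,0,0],
    [0.5,0,0,0.0135,0,0,0],
    [0.5,0,0,0.0135,0,0,0],
    [0.5,0,0,-0.02,0,0,0],
    [0.6,0,-0.03,-0.07,0,0,0],
    [0.8,0.01,-0.08,-0.12,0,0,0],
    [1,0.01,-0.13,-0.17,0,0,0],
    [1,0.01,-0.19,-0.21,0,0,0],
    [1,0.01,-0.24,-0.24,0,0,0],
    [1,0.01,-0.27,-0.24,0,0,0],
    [1,0.01,-0.27,-0.24,0,0,0]
  ]
}}

```text
clock: 20.23
position: [0.4965, 0.2886, 0.2596]
ee_rot: [0.996, -0.084, -0.0, -0.001]
ft_force: [-0.8, 0.4, -1.1]
grip_width: 1.0
```

```bash
python3 - <<'E'
from h import *
p,d,K,W=cam('wrist'); np.savez('w9.npz',p=p,d=d,K=K,W=W)
find('wrist',W,['clip','pick','block','tray'])
a=p; cv2.imwrite('pics/w9.png',cv2.resize(a,(768,576)))
p,d,K,W=cam('top'); find('top',W,['clip','pick','block','tray'])
C=cloud(d,K,W); z=C[...,2]; m=(z>.006)&(z<.018)&(C[...,1]>.32)&(C[...,1]<.57)&(C[...,0]>.42)&(C[...,0]<.65)&(d>0)
n,l,s,c=cv2.connectedComponentsWithStats(m.astype(np.uint8)); k=1+np.argmax(s[1:,4]); q=C[l==k][:,:2]*1000; print(cv2.minAreaRect(q.astype(np.float32)),np.median(z[l==k]))
E
```

```text
wrist clip 0.47 [0.5074 0.1347 0.0034]
wrist pick 0.73 [0.4418 0.0196 0.0136]
wrist block 0.86 [0.521  0.08   0.0593]
wrist block 0.73 [0.5918 0.2737 0.0907]
wrist tray 0.76 [0.5469 0.4161 0.012 ]
top clip 0.64 [0.5184 0.1413 0.0025]
top block 0.63 [0.5167 0.0662 0.0593]
top block 0.51 [0.5938 0.2727 0.0934]
top tray 0.82 [0.5151 0.5068 0.0119]
((515.314697265625, 511.4029235839844), (188.4267120361328, 92.62639617919922), 40.43254470825195) 0.012256029136250346
```

View pics/w9.png

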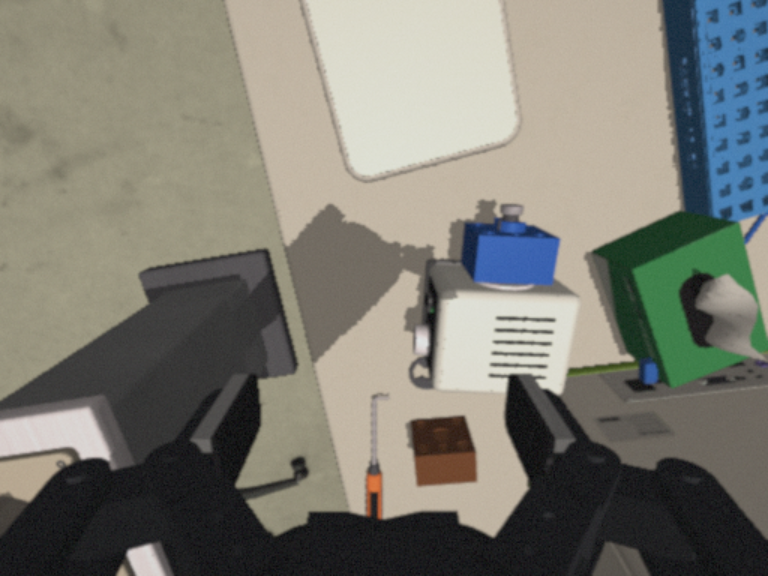

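The clip lies flat on the bench below the knob at (421,372), z about 3 mm. The pick lies released at (375,455). The block is still on the shaft at (510,250), and the tray is at (420,80). Next I refit block and tray for the grasp.

```bash
python3 - <<'E'
from h import *
f=np.load('w9.npz'); d,K,W,p=[f[k] for k in 'dKWp']; C=cloud(d,K,W); h=cv2.cvtColor(p,cv2.COLOR_BGR2HSV)
t=(h[...,0]>105)&(h[...,0]<130)&(h[...,1]>120)&(d>0)&(abs(C[...,2]-.091)<.005)&(C[...,1]>.2)&(C[...,1]<.34)&(C[...,0]<.66)
r=cv2.minAreaRect((C[t][:,:2]*1000).astype(np.float32)); print('block',r,np.median(C[t][:,2]))
f=np.load('top0.npz'); d,K,W=[f[k] for k in 'dKW']; C=cloud(d,K,W); z=C[...,2]
m=(z>.007)&(z<.02)&(C[...,1]>.32)&(C[...,1]<.58)&(C[...,0]>.42)&(C[...,0]<.66)&(d>0)
n,l,s,c=cv2.connectedComponentsWithStats(m.astype(np.uint8)); k=1+np.argmax(s[1:,4]); print('tray',cv2.minAreaRect((C[l==k][:,:2]*1000).astype(np.float32)),np.median(z[l==k]))
M=rot(r[2]-90 if r[2]>45 else r[2]); y=M[:3,1]; P=np.array([r[0][0]/1000,r[0][1]/1000,0])+.003*y
print(P); go(P+[0,0,.13],M[:3,0]); go(P+[0,0,.047],M[:3,0])
E
```

```text
block ((595.0431518554688, 274.4677429199219), (36.300472259521484, 60.05558776855469), 78.24641418457031) 0.0915517130462456
tray ((547.7119750976562, 446.669921875), (168.66400146484375, 199.62576293945312), 6.255152702331543) 0.012605933517204626
[0.59565426 0.27740484 0.        ]
shift [ 0.0979 -0.0108  0.1293] rot [ 0.01 -0.01  1.79]
shift [ 0.0979 -0.0109  0.2123] rot [ 0.01 -0.01  1.79]
```

Emit:
{"op": "servo_tool", "data": {
  "motion": [
    [1,0.03,-0.003,0.02,0,0,1.8],
    [1,0.07,-0.008,0.05,0,0,1.8],
    [1,0.098,-0.011,0.09,0,0,1.8],
    [1,0.098,-0.011,0.125,0,0,1.8],
    [1,0.098,-0.011,0.15,0,0,1.8],
    [1,0.098,-0.011,0.175,0,0,1.8],
    [1,0.098,-0.011,0.2,0,0,1.8],
    [1,0.098,-0.011,0.213,0,0,1.8],
    [1,0.098,-0.011,0.217,0,0,1.8],
    [1,0.098,-0.011,0.217,0,0,1.8]
  ]
}}

```text
clock: 21.98
position: [0.5959, 0.2783, 0.0429]
ee_rot: [0.995, -0.102, 0.0, -0.0]
ft_force: [0.0, 0.0, 0.9]
grip_width: 1.004
```

Emit:
{"op": "servo_tool", "data": {
  "motion": [
    [0.6,0,0,0,0,0,0],
    [0.5,0,0,0,0,0,0],
    [0.5,0,0,0,0,0,0],
    [0.5,0,0,0,0,0,0],
    [0.5,0,0,0,0,0,0],
    [0.5,0,0,0,0,0,0]
  ],
  "grip_force": 50
}}

```text
clock: 22.72
position: [0.5962, 0.2785, 0.0433]
ee_rot: [0.995, -0.102, 0.001, -0.0]
ft_force: [-1.0, 0.2, 6.9]
grip_width: 0.7
```

The fingers stopped at 0.70 (about 60 mm), so the block is gripped. Sliding it off now.

Emit:
{"op": "servo_tool", "data": {
  "motion": [
    [0.5,0,-0.004,-0.0008,0,0,0],
    [0.5,0,-0.01,-0.001,0,0,0],
    [0.5,0,-0.016,-0.001,0,0,0],
    [0.5,0,-0.023,-0.001,0,0,0],
    [0.5,0,-0.03,-0.001,0,0,0],
    [0.5,0,-0.037,-0.001,0,0,0],
    [0.5,0,-0.044,-0.001,0,0,0],
    [0.5,0,-0.052,-0.001,0,0,0],
    [0.5,0,-0.06,-0.001,0,0,0],
    [0.5,0,-0.068,-0.001,0,0,0],
    [0.5,0,-0.076,-0.001,0,0,0],
    [0.5,0,-0.082,-0.001,0,0,0],
    [0.5,0,-0.082,-0.001,0,0,0]
  ]
}}

```text
clock: 24.35
position: [0.612, 0.3592, 0.0432]
ee_rot: [0.995, -0.102, -0.0, -0.0]
ft_force: [-0.1, 0.3, -1.8]
grip_width: 0.695
```

```bash
python3 - <<'E'
from h import *
p,d,K,W=cam('wrist'); C=cloud(d,K,W); h=cv2.cvtColor(p,cv2.COLOR_BGR2HSV); T=tool()
cv2.imwrite('pics/w10.png',p)
t=(h[...,0]>105)&(h[...,0]<130)&(h[...,1]>120)&(d>0)&(abs(C[...,2]-.091)<.006)&(C[...,0]<.7)
r=cv2.minAreaRect((C[t][:,:2]*1000).astype(np.float32)); print('block',r,np.percentile(C[t][:,2],[5,50,95]),t.sum())
q=np.linalg.inv(rot())@[r[0][0]/1000,r[0][1]/1000,0,1]; print('in rotator',q)
M=rot(); go([.55,.45,.043],M[:3,0]) 
E
```

```text
block ((611.6014404296875, 356.2792053222656), (35.84144973754883, 99.61237335205078), 78.37911224365234) [0.08773995 0.09114103 0.0920308 ] 9937
in rotator [-1.73116912e-04  1.53565819e-01  0.00000000e+00  1.00000000e+00]
shift [-0.0794 -0.0769  0.0001] rot [0.01 0.   0.24]
```

The viewer limit is reached, so I'm continuing on depth alone. It puts the block at rotator y = 154 mm, off the shaft, and level. Next I carry it over the tray and lower it.

Emit:
{"op": "servo_tool", "data": {
  "motion": [
    [0.5,-0.01,-0.02,-0.01,0,0,0],
    [0.5,-0.03,-0.04,-0.01,0,0,0],
    [0.5,-0.05,-0.06,-0.01,0,0,0],
    [0.5,-0.07,-0.075,-0.01,0,0,0],
    [0.5,-0.079,-0.077,-0.005,0,0,0],
    [0.5,-0.079,-0.077,0.005,0,0,0],
    [0.5,-0.079,-0.077,0.01,0,0,0],
    [0.5,-0.079,-0.077,0.014,0,0,0],
    [0.5,-0.079,-0.077,0.017,0,0,0],
    [0.5,-0.079,-0.077,0.018,0,0,0],
    [0.5,-0.079,-0.077,0.018,0,0,0]
  ]
}}

```text
clock: 25.78
position: [0.5506, 0.4499, 0.0254]
ee_rot: [0.995, -0.102, 0.0, -0.0]
ft_force: [0.2, -0.7, -1.6]
grip_width: 0.694
```

Emit:
{"op": "servo_tool", "data": {
  "motion": [
    [0.5,0,0,0.001,0,0,0],
    [0.5,0,0,0.002,0,0,0],
    [0.5,0,0,0.002,0,0,0]
  ]
}}

```text
clock: 26.15
position: [0.5507, 0.45, 0.0237]
ee_rot: [0.995, -0.102, 0.0, -0.0]
ft_force: [-1.9, -1.2, 1.6]
grip_width: 0.697
```

Contact: Fz went from -1.6 to +1.6 N. Releasing and retreating straight up.

Emit:
{"op": "servo_tool", "data": {
  "motion": [
    [0.5,0,0,0.0005,0,0,0],
    [0.8,0,0,0,0,0,0],
    [1,0,0,0,0,0,0],
    [1,0,0,0,0,0,0],
    [1,0,0,0,0,0,0],
    [1,0,0,-0.02,0,0,0],
    [1,0,0,-0.06,0,0,0],
    [1,0,0,-0.11,0,0,0],
    [1,0,0,-0.16,0,0,0],
    [1,0,0.04,-0.2,0,0,0],
    [1,0,0.09,-0.24,0,0,0],
    [1,-0.01,0.12,-0.26,0,0,0],
    [1,-0.01,0.12,-0.26,0,0,0]
  ]
}}

```text
clock: 27.78
position: [0.517, 0.333, 0.2879]
ee_rot: [0.995, -0.103, 0.003, -0.001]
ft_force: [-0.3, -0.3, -0.5]
grip_width: 1.0
```

```bash
python3 - <<'E'
from h import *
o=monitor.get_obs(); print(o['clock'],o['position'],o['ft_force'],o['grip_width'])
for n in ['wrist','top']:
    p,d,K,W=cam(n); find(n,W,['clip','pick','block','tray','bottle','plate'])
    C=cloud(d,K,W); h=cv2.cvtColor(p,cv2.COLOR_BGR2HSV)
    t=(h[...,0]>105)&(h[...,0]<130)&(h[...,1]>120)&(d>0)&(abs(C[...,2]-.071)<.008)&(C[...,1]>.36)&(C[...,1]<.54)&(C[...,0]<.64)&(C[...,0]>.46)
    if t.sum()>5: print('block top',cv2.minAreaRect((C[t][:,:2]*1000).astype(np.float32)),np.percentile(C[t][:,2],[5,50,95]))
    h0=(C[...,2]>.004)&(C[...,2]<.018)&(C[...,1]>.32)&(C[...,1]<.58)&(C[...,0]>.42)&(C[...,0]<.66)&(d>0)
    q,l,s,c=cv2.connectedComponentsWithStats(h0.astype(np.uint8)); k=1+np.argmax(s[1:,4]); print('tray',cv2.minAreaRect((C[l==k][:,:2]*1000).astype(np.float32)))
E
```

```text
27.775 [0.51702382 0.3329917  0.28787857] [-0.34053562 -0.2784557  -0.54521075] 1.00024106942587
wrist pick 0.8 [0.4479 0.0253 0.0147]
wrist block 0.79 [0.5198 0.0798 0.0574]
wrist block 0.69 [0.5453 0.4433 0.0678]
wrist tray 0.96 [0.5392 0.4476 0.0122]
block top ((549.879150390625, 445.7254943847656), (36.141990661621094, 57.43117141723633), 78.17198181152344) [0.0703122  0.07171218 0.07300249]
tray ((545.6765747070312, 446.82269287109375), (157.4884033203125, 196.86851501464844), 4.8307342529296875)
top clip 0.61 [0.5196 0.1445 0.0021]
top pick 0.75 [ 0.4399 -0.001   0.0174]
top block 0.64 [0.5139 0.066  0.0593]
top tray 0.78 [0.5009 0.5129 0.012 ]
top bottle 0.8 [ 0.4756 -0.4206  0.0845]
top plate 0.73 [ 0.5061 -0.3089  0.0137]
tray ((498.3486022949219, 525.560546875), (127.99900817871094, 56.24219512939453), 39.475181579589844)
```

All checks agree: the block is upright on the tray and released (top at 71.7 mm, which is 11 + 60). The clip and pick are on the bench, the bystanders haven't moved, and the arm is clear.

```bash
python3 -c "
from workcell import ticket; print(ticket.hand_in())"
```

```text
the job is handed in; nothing more can be done
None
```

I hooked the pick behind the clip's bridge and pried the clip off the shaft. The clip later slipped off the pick while I was carrying it away and landed on the bench. I laid the pick on the bench, slid the blue block off the shaft, set it on the tray and handed the job in at about 28 s.

Last checks:
- **Block:** upright and released, top at 72 mm, about 4 mm from the tray centre.
- **Clip:** flat on the bench in front of the rotator at about z = 2 mm. The last top-camera picture found it at confidence 0.61; the last wrist picture did not report it.
- **Pick:** lying on the bench, released.
- **Bottle and plate:** within about 3 mm of their starting positions.
- **Tray:** the wrist camera fitted it well at (0.546, 0.447). The top camera's tray fit disagreed, probably because the arm was in its view.
- **No picture check:** I hit the 12-picture viewing limit, so the off-the-shaft and placing checks rest on depth data, the networks and the wrist force.

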